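Complete the vial box and hold its lid hinge lined up

ROBOT

A 6-joint arm with a two-finger parallel gripper is mounted at the origin on a cart in front of the work surface, level with it; the furniture and walls round the work are solid. World frame = base frame: x ahead of the robot, y to its left, z up, the work surface at z = 0. Lengths are in m, angles in rad, forces in N, time in s.
With the tool pointing down it reaches from about 0.375 to 0.975 m from the base axis. Payload 3.8 kg.
Tool frame: the origin (TCP) lies on the mounting face of the last link; the fingertips stand 173 mm ahead of it and the grasp point (between the pads) lies 155 mm ahead of it; z points along the fingers, y is the line along which they close (so a half turn about z gives the same grasp; the last joint's range is limited). The gripper opens to 85 mm and grips with 20 to 120 N. Pads are 22 mm wide; open, the fingers measure 114 mm over their backs; the gripper's body (76 mm by 85 mm) begins 54 mm behind the grasp point. The pads swing forward as they close: fully open they stand 13 mm farther back than shut.
Start: joints at [-1.248, 0.264, 1.604, -0, 1.274, -0.037], TCP at [0.238, -0.632, 0.405] pointing down, gripper open.
Joint ranges: [-2.63, 2.63], [-0.94, 2.18], [0.31, 2.57], [-1.31, 4.45], [0, 2.66], [-2.55, 2.55]. Speed limits (rad/s): [2.57, 2.57, 3.14, 3.14, 3.14, 3.14].

INTERFACE

Orientations are given as a 3x3 rotation matrix whose columns are the frame's x, y, z axes.
In Python, from bench import * gives the robot as it stands.
- The arm moves only by the tool drive_tool, never from a script. Its argument "plan" is one flat list of numbers, 5 for each row, row after row: the finger opening in m, from 0 to 0.0854, then the shift along the tool's x, y, z in m, then the turn about the tool's z in rad. A call has 1 to 20 rows; each row is the pose to reach, as a shift and turn from the pose commanded when the call began, along the tool's axes at that moment; what a row does not reach only later rows make up. A row lasts 1/12 s, in which the tool goes at most 41.7 mm and 7.16 degrees, less where a joint would pass 70% of its speed; a pose out of reach is approached as far as the arm can. A call with a gripper value outside its range is refused whole. The fingers move at their own pace and stop on an object; the grip force is fixed at half the most. Time passes only in rows, so rows that repeat a pose let the fingers close. It gives the time, the measured TCP pose, the force, the opening and the grip force at its end, in the units of the state.
- read_state(): the state, without advancing time (a new reading comes with each control period).
- grab_frame(name): name is "scene" or "top" or "wrist"; returns a dict with "frame" (400x640x3 uint8, red, green, blue), "z_map" (400x640 float32, m along the optical axis (not along the pixel's ray), 0 where there is no reading), "intrinsics" (3x3 intrinsics, pixels), "k1" (the pictures are not rectified: a ray, as slopes to the right and down, at radius r is drawn at 1 + k1 r^2 times it, then the intrinsics apply), "position" and "attitude" of the camera in the world. Camera axes: x right, y up, looking along -z (the intrinsics and any distortion apply to the point x, -y, -z); pixel columns grow to the right and rows downward; lengths in m; the calibration is good to about 2 mm. A picture is of the moment at which its call begins.
- finish_job(): hands the job in; it is judged then, once.
The state is a dict: "t": time; "joints": joint angles; "dq": joint speeds; "joint_torque": joint torques, N m; "tcp_pos": TCP position; "eef_rot": TCP orientation; "force": force on the tool from outside, world axes, zero at the start; "wrist_torque": the same for the moment, N m; "grip_width": finger opening in m; "finger_force": force on a finger pad.
Only numpy, scipy, OpenCV 4.12 (cv2) and the standard library are available. Lean on these libraries where they do the work, as an engineer would, in place of code of your own. Each camera call takes 0.05 s, during which the arm holds its last target. There are 200 camera calls.

TASK

Put the spare green-capped vial upright into the one empty pocket of the grey vial box and let go of it, then take the blue lid by its black grip and set it on the box so that its two brass hinge knuckles go between the box's three. Press the lid fully home against its sprung lifters, so that all the hinge holes line up for a pin, and finish while still holding it down there: do not let go. Leave the blue-capped vials in their pockets and the other things on the bench alone.

Things in the scene. Friction and masses are not known exactly. Their poses are not given: they have to be found in the camera images.
- vial_box: Grey plastic vial box, fixed to the bench. Origin: centre of its underside; x towards its hinge (back), y along its length, z up. 60 (x) x 166 (y) mm, flat ledge all round at z = 24 mm; inside it a pocket block 44 x 150 mm, top at z = 34 mm, with 4 round pockets 16 mm wide, 20 mm deep (floor z = 14), mouths chamfered, at x = 0, y = -45, -15, 15, 45 mm
- box_hinge (a point): Middle of the box's hinge hole line: box frame x = 39, y = 0, z = 31 mm; same axes. Three brass tube knuckles along y, 14 mm outside, hole 10 mm, centred at y = -60, 0, 60 mm, 26, 36, 26 mm long, tops at z = 38 mm; between them two gaps 29 mm wide centred at y = -32.5 and 32.5 mm
- lid: Loose blue lid, about 0.14 kg, a hood 57 (x) x 163 (y) x 41 mm high, open below, lying right way up on the bench. Origin: centre of the lower rim plane; x towards its hinge edge, y along it, z up. Inside 49 x 155 mm: goes over the pocket block with 2.5 mm play each way. Home, its rim rests on the ledge: origin 24 mm above the box's, axes parallel
- lid_hinge (a point): Middle of the lid's hinge hole line: lid frame x = 39, y = 0, z = 7 mm; same axes. Two brass tube knuckles along y, 14 mm outside, hole 10 mm, 23 mm long, centred at y = -32.5 and 32.5 mm; they go into the gaps between the box's knuckles
- lid_grip (a point): Top centre of the black grip ridge on the lid: lid frame x = 0, y = 0, z = 69 mm. The ridge is 14 mm wide (x), 80 mm long (y) and 28 mm high above the lid's top
- empty_mark: Yellow dot, 12 mm across, on the floor of the one empty pocket (a different pocket each time). Origin: centre of that pocket's floor, 20 mm below the pocket block's top
- spare_vial: The spare vial, green screw cap, standing upright on the bench: 13 mm diameter, 43 mm tall, cap 12.4 mm wide over the top 7 mm. Origin: centre of its underside, z up its axis. Seated, it sticks out 23 mm above the pocket block
- lifter_left (a joint): Travel (m) of the sprung lid lifter, a 9 mm steel rod upright in the pocket block at y = +66.5 mm, top at z = 66 mm of the box: 0 up, grows downwards, about 0.005 with the lid home, stop at 0.009. 1.5 N to start, 3 N with the lid home. Unheld, the lifters raise the lid 5 mm
- lifter_right (a joint): The same for the lifter at y = -66.5 mm
- vial_0: Vial with a blue screw cap already in a pocket, 13 mm diameter, 43 mm tall; origin: centre of its underside
- vial_3: Vial with a blue screw cap already in a pocket, 13 mm diameter, 43 mm tall; origin: centre of its underside
- vial_6: Vial with a blue screw cap already in a pocket, 13 mm diameter, 43 mm tall; origin: centre of its underside
- timer: Bystander: white square laboratory timer lying on its back, 66 x 66 x 25 mm; origin: centre of its underside
- label_tape: Bystander: roll of yellow label tape lying flat, 68 mm across, 19 mm high; origin: centre of its underside
- flask: Bystander: capped conical glass flask with a blue cap, 67 mm across, 109 mm tall; origin: centre of its underside
- pen: Bystander: white ball pen lying flat, 145 mm long, 9 mm high; origin: centre of its underside
- pc_tower: Fixed obstacle: beige computer tower, 360 mm tall; its front face is at about x = 0.47 m and it spans about y = -0.25 to -0.05 m and runs back to the wall side. Origin: centre of its underside
- vial_rack: Fixed obstacle, not used: low empty blue rack, 80 x 160 mm, 21 mm high, always in the same place. Origin: centre of its underside

How it is judged:
On the way, in this order (a step that is already met when the one before it is completed fails the run):
1. the spare vial stands fully down in the empty pocket, let go (horizontal distance between spare_vial and empty_mark below 0.005 m and z of spare_vial in the frame of vial_box below 0.018 m and angle between spare_vial's own z axis and vertical below 0.25 rad and contact force between the fingers and spare_vial below 0.1 N), for 0.2 s.
2. the lid is pressed home in the robot's grip with the hinge holes in line (x of lid_hinge in the frame of box_hinge between -0.0035 and 0.0035 m and y of lid_hinge in the frame of box_hinge between -0.0035 and 0.0035 m and z of lid_hinge in the frame of box_hinge between -0.002 and 0.002 m and angle between the z axis of lid and the z axis of vial_box, either way round below 0.05 rad and angle between the y axis of lid and the y axis of vial_box, either way round below 0.05 rad and value of joint each of lifter_left, lifter_right above 0.003 m and contact force between the fingers and lid above 2 N), for 0.3 s.
At the end, for the whole second after the job is handed in: Spare vial in the empty pocket (5 mm, bottom within 4 mm of the floor, tilt < 0.25 rad), other vials in place (10 mm, 0.25 rad); lid hinge line on the box's within 3.5 mm across and along, 2 mm in height, 0.05 rad; both lifters pressed over 3 mm; fingers bear on the lid with over 2 N (all of step 2 and horizontal distance between spare_vial and empty_mark below 0.005 m and z of spare_vial in the frame of vial_box below 0.018 m and angle between each of spare_vial, vial_0, vial_3, vial_6's own z axis and vertical below 0.25 rad and distance of each of vial_0, vial_3, vial_6 from where it was at the start of the episode below 0.01 m); the arm keeps its last pose, push and grip.
It fails at once if a bystander (timer) is shifted by more than 30 mm (distance of timer from where it was at the start of the episode above 0.03 m).
It fails at once if a bystander (label tape) is shifted by more than 30 mm (distance of label_tape from where it was at the start of the episode above 0.03 m).
It fails at once if a bystander (flask) is shifted by more than 30 mm (distance of flask from where it was at the start of the episode above 0.03 m).
It fails at once if a bystander (pen) is shifted by more than 30 mm (distance of pen from where it was at the start of the episode above 0.03 m).
It also fails if it takes over 54 s, if anything falls off the work surface, if the arm or the gripper's body presses on something with over 40 N, if the wrist force passes 120 N, or if a joint passes its speed limit or range.

## Working session

There is one attempt and no reset: what is moved stays moved. The work goes in short steps, Python scripts to look and compute and a tool call to move; the robot and the scene stay as the last step left them, time stands still between calls to the robot, and variables do not carry over. Pictures are saved under pics/ and viewed, at most 15 in all, crops included, and the job is handed in when it is done.

Besides the shell and the picture viewer there is one more tool, called after "Request:" by a JSON object that holds its "method" and its "body", one argument or row to a line. drive_tool: Moves the arm, as the interface text tells. Its arguments: {"type":"object","properties":{"plan":{"type":"array","items":{"type":"number"}}},"required":["plan"]}

```bash
mkdir -p pics; cat > h.py <<'E'
from bench import *
import numpy as np, cv2
def pts(f):
    z=f["z_map"];K=np.array(f["intrinsics"]);h,w=z.shape
    uv=np.stack(np.meshgrid(np.arange(w),np.arange(h)),-1).astype(float)
    s=slopes(f,uv.reshape(-1,2)).reshape(h,w,2)
    c=np.stack([s[...,0]*z,-s[...,1]*z,-z],-1)
    return c@np.array(f["attitude"]).T+np.array(f["position"])
def slopes(f,uv):
    K=np.array(f["intrinsics"]);d=(np.asarray(uv,float)-[K[0,2],K[1,2]])/[K[0,0],K[1,1]]
    s=d.copy()
    for _ in range(20): s=d/(1+f["k1"]*(s**2).sum(-1,keepdims=True))
    return s
def onplane(f,uv,z):
    s=slopes(f,np.atleast_2d(uv));r=np.c_[s[:,0],-s[:,1],-np.ones(len(s))]@np.array(f["attitude"]).T
    p=np.array(f["position"]);return p+r*((z-p[2])/r[:,2])[:,None]
def save(f,n): cv2.imwrite("pics/"+n,f["frame"][...,::-1])
E
python3 - <<'E'
from h import *
for n in ["scene","top"]:
    f=grab_frame(n);save(f,n+".png");print(n,f["position"],f["attitude"],f["intrinsics"],f["k1"])
    np.savez(n,**f)
s=read_state();print(s)
E
```

```text
scene [-0.07642313 -1.01600107  0.63446271] [[ 0.85393763  0.2347936  -0.46439475]
 [-0.51980024  0.34292561 -0.78243832]
 [-0.02445866  0.90954603  0.41488286]] [[468.81928829   0.         320.14683678]
 [  0.         468.81928829 201.13321226]
 [  0.           0.           1.        ]] -0.019132889725818274
top [0.48884436 0.06191869 1.29419657] [[ 0.00498981  0.9976931  -0.06770215]
 [-0.99997785  0.00468013 -0.00473196]
 [-0.00440419  0.06772426  0.99769436]] [[446.49247949   0.         316.40082926]
 [  0.         446.49247949 193.99272546]
 [  0.           0.           1.        ]] -0.11599910175213424
{'t': 0.1, 'joints': array([-1.24786685e+00,  2.64676666e-01,  1.60524648e+00, -4.77745170e-05,
        1.27371508e+00, -3.69072791e-02]), 'dq': array([ 0.00082642, -0.00074347, -0.00337538,  0.0015631 , -0.00011712,
        0.00061663]), 'joint_torque': array([ 8.01491333e-04, -5.16707575e+01, -3.68590057e+01, -1.87656661e-05,
        6.28747992e-03,  3.55946760e-06]), 'tcp_pos': array([ 0.23756829, -0.63147584,  0.40348206]), 'eef_rot': array([[ 9.35949389e-01,  3.52133870e-01, -6.92473935e-04],
       [ 3.52134550e-01, -9.35947409e-01,  1.92533749e-03],
       [ 2.98573585e-05, -2.04586245e-03, -9.99997907e-01]]), 'force': array([-0.25337741,  0.22682977,  0.35896384]), 'wrist_torque': array([0.03407725, 0.01179413, 0.00884603]), 'finger_force': 0.0, 'grip_width': 0.08572353706862773}
```

View pics/top.png

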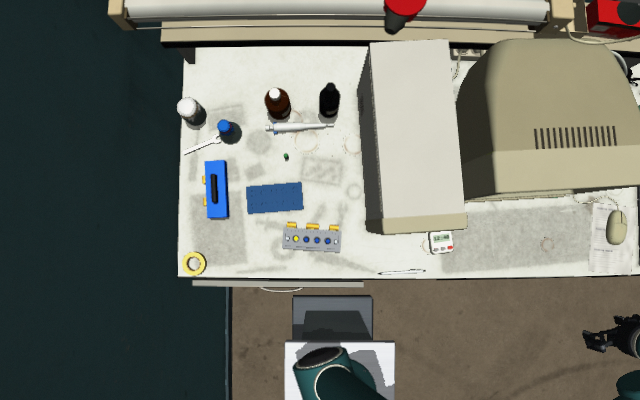

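View pics/scene.png

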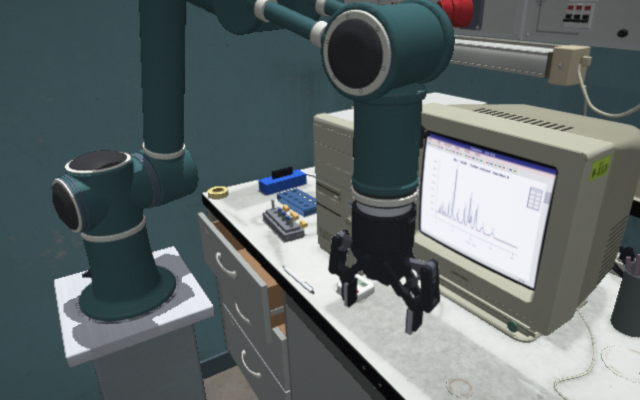

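The top view shows the box at about (312,238) with its hinge towards +x and the yellow mark at (296,239). The green vial is at (286,157). The lid is at (215,189) with its knuckles on the left, so it needs about a -90° turn. The tower stands to the right of the box.

```bash
python3 - <<'E'
from h import *
f=dict(np.load("top.npz"));im=f["frame"];P=pts(f);hsv=cv2.cvtColor(im,cv2.COLOR_RGB2HSV)
save(dict(frame=cv2.resize(im[140:270,170:370],None,fx=4,fy=4,interpolation=cv2.INTER_CUBIC)),"crop.png")
def cc(lo,hi,reg,name,mn=4):
    m=cv2.inRange(hsv,lo,hi);k=np.zeros_like(m);x0,y0,x1,y1=reg;k[y0:y1,x0:x1]=m[y0:y1,x0:x1]
    n,l,st,c=cv2.connectedComponentsWithStats(k)
    for i in range(1,n):
        if st[i,4]>=mn:
            q=P[l==i];print(name,st[i],c[i].round(1),np.median(q,0).round(4),q.max(0).round(3),q.min(0).round(3))
cc((45,80,20),(90,255,255),(270,140,300,170),"green")
cc((15,120,100),(35,255,255),(195,160,345,255),"yellow")
cc((105,150,120),(125,255,255),(195,150,235,230),"lid",100)
cc((0,0,0),(180,255,45),(195,150,235,230),"grip",20)
cc((100,120,40),(125,255,255),(280,220,345,255),"caps")
E
```

```text
green [284 154   4   4  13] [285.4 155.4] [0.6841 0.1572 0.041 ] [0.687 0.16  0.044] [0.678 0.152 0.037]
yellow [202 176   3   8  19] [203.2 178.9] [0.6183 0.3975 0.0128] [0.627 0.402 0.021] [0.606 0.393 0.007]
yellow [203 198   3   8  23] [204.  201.3] [0.5539 0.3935 0.0129] [0.563 0.4   0.018] [ 0.543  0.389 -0.003]
yellow [287 222   9   6  44] [291.  224.4] [0.4892 0.1391 0.0359] [0.495 0.151 0.041] [0.481 0.127 0.022]
yellow [306 224  13   5  64] [312.1 226. ] [0.4839 0.0798 0.0357] [0.49  0.097 0.043] [0.478 0.063 0.02 ]
yellow [329 225  10   6  47] [333.4 227.3] [0.4814 0.0204 0.0353] [0.487 0.032 0.041] [0.473 0.007 0.023]
yellow [294 236   4   5  16] [295.5 238. ] [0.4493 0.1271 0.015 ] [0.455 0.131 0.018] [0.444 0.123 0.011]
yellow [195 252   6   3  13] [197.  253.2] [0.4036 0.4114 0.0176] [0.407 0.416 0.022] [0.401 0.401 0.012]
lid [205 160  22  58 953] [215.9 188.9] [0.5868 0.35   0.0403] [0.67  0.388 1.294] [ 0.489  0.062 -0.004]
grip [211 175   7  28 126] [214.2 188.4] [0.5845 0.3508 0.0675] [0.624 0.362 1.294] [0.489 0.062 0.036]
caps [304 237   4   5  16] [305.6 239.2] [0.448  0.096  0.0561] [0.453 0.102 0.061] [0.441 0.093 0.012]
caps [315 238   4   5  16] [316.5 240. ] [0.4454 0.0669 0.0547] [0.451 0.071 0.062] [0.439 0.063 0.025]
caps [326 239   4   5  17] [327.4 240.9] [0.4429 0.0375 0.0559] [0.448 0.041 0.06 ] [0.436 0.031 0.021]
```

View pics/crop.png

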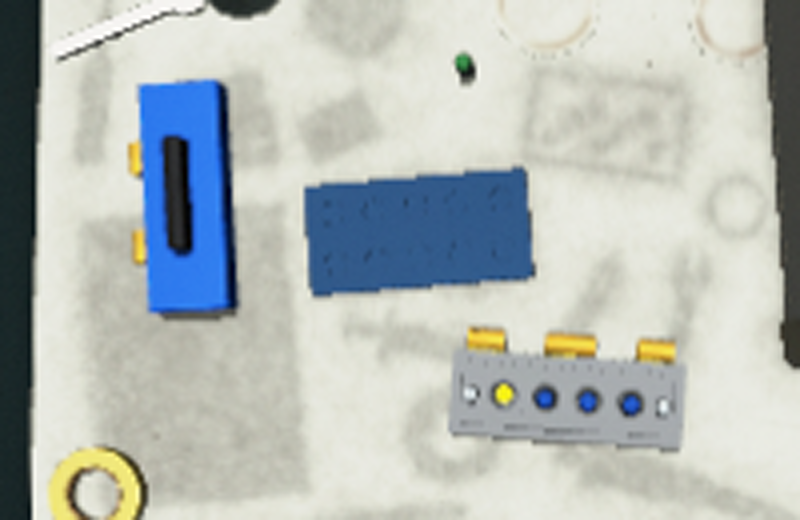

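Request:
{"method": "drive_tool", "body": {
  "plan": [0.085,0.196,-0.26,0,-0.8,0.085,0.196,-0.26,0,-0.8,0.085,0.196,-0.26,0,-0.8,0.085,0.196,-0.26,0,-0.8,0.085,0.196,-0.26,0,-0.8,0.085,0.196,-0.26,0,-0.8,0.085,0.196,-0.26,0,-0.8,0.085,0.196,-0.26,0,-0.8,0.085,0.196,-0.26,0,-0.8,0.085,0.308,-0.431,0,-1.145,0.085,0.308,-0.431,0,-1.145,0.085,0.308,-0.431,0,-1.145,0.085,0.308,-0.431,0,-1.145,0.085,0.308,-0.431,0,-1.145,0.085,0.308,-0.431,0,-1.145,0.085,0.42,-0.571,0,-1.145,0.085,0.42,-0.571,0,-1.145,0.085,0.42,-0.571,0,-1.145,0.085,0.42,-0.571,0,-1.145,0.085,0.42,-0.571,0,-1.145]
}}

```text
t: 1.77
tcp_pos: [0.4308, 0.0538, 0.4046]
eef_rot: [[0.063, 0.998, 0.001], [0.998, -0.063, 0.002], [0.002, 0.001, -1.0]]
force: [0.4, -0.5, -0.3]
grip_width: 0.085
finger_force: 0.0
```

```bash
python3 - <<'E'
from h import *
f=grab_frame("wrist");save(f,"w1.png");np.savez("w1",**f);s=read_state()
R=np.array(s["eef_rot"]);print(s["tcp_pos"],R.T@(f["position"]-s["tcp_pos"]),R.T@f["attitude"],f["intrinsics"],f["k1"])
E
```

```text
[0.43102906 0.05373576 0.40456278] [ 0.0796891  -0.00030106  0.03163492] [[-2.19119454e-03  9.51473877e-01  3.07721725e-01]
 [ 9.99997551e-01  1.98885672e-03  9.71150009e-04]
 [ 3.12009443e-04  3.07723099e-01 -9.51475905e-01]] [[297.36218983   0.         320.15684873]
 [  0.         297.36218983 202.70596265]
 [  0.           0.           1.        ]] -0.04838442898254267
```

View pics/w1.png

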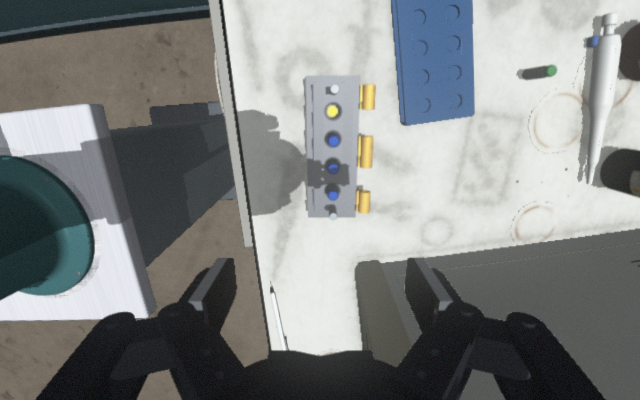

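The wrist view shows the box at (332,146), the yellow dot at (333,111), the blue caps at (333,139), (333,167) and (333,195), and the knuckles at x≈365. The green vial is at (540,72).

```bash
cat >> h.py <<'E'
def blobs(f,lo,hi,reg,mn=15):
    hsv=cv2.cvtColor(f["frame"],cv2.COLOR_RGB2HSV);m=cv2.inRange(hsv,lo,hi)
    k=np.zeros_like(m);x0,y0,x1,y1=reg;k[y0:y1,x0:x1]=m[y0:y1,x0:x1]
    n,l,st,c=cv2.connectedComponentsWithStats(k)
    return [(st[i],c[i],l==i) for i in range(1,n) if st[i,4]>=mn]
def boxfit(f,regbox):
    # knuckles: min-area rects on plane z~0.036 ; caps at .057
    c=[]
    for st,cc,m in blobs(f,(100,120,30),(125,255,255),regbox):
        c.append(onplane(f,cc,.057)[0])
    y=[]
    for st,cc,m in blobs(f,(15,120,80),(35,255,255),regbox): y.append((st[4],cc,onplane(f,cc,.014)[0],onplane(f,cc,.036)[0]))
    return c,y
E
python3 - <<'E'
from h import *
f=dict(np.load("w1.npz"));P=pts(f)
c,y=boxfit(f,(295,65,385,225))
print("caps");[print(a.round(4)) for a in c]
for a in y: print(a[0],a[1].round(1),a[2][:2].round(4),a[3][:2].round(4))
for st,cc,m in blobs(f,(45,80,20),(90,255,255),(510,50,570,90),5): print("green",st,cc,np.median(P[m],0),P[m].max(0),P[m].min(0),onplane(f,cc,.04)[0])
E
```

```text
caps
[0.4473 0.0996 0.057 ]
[0.4452 0.072  0.057 ]
[0.4435 0.0401 0.057 ]
71 [365.9  97.5] [0.4888 0.1413] [0.4856 0.1408]
51 [372.2  97.1] [0.496  0.1413] [0.4923 0.1408]
70 [332.3 110.9] [0.4495 0.1289] [0.4487 0.1292]
227 [366.5 152.4] [0.4882 0.0782] [0.485  0.0815]
30 [357.4 198.6] [0.4757 0.0206] [0.4732 0.0275]
136 [364.1 201.9] [0.484  0.0157] [0.4811 0.0229]
green [548  69   7   6  23] [550.91304348  71.39130435] [0.68331273 0.15723737 0.04163128] [0.68689997 0.1601285  0.04259988] [0.67955152 0.15520254 0.04033835] [0.68469694 0.15788129 0.04      ]
```

Request:
{"method": "drive_tool", "body": {
  "plan": [0.05,0.119,0.246,0.1,0,0.05,0.119,0.246,0.1,0,0.05,0.119,0.246,0.1,0,0.05,0.119,0.246,0.1,0,0.05,0.119,0.246,0.1,0,0.05,0.119,0.246,0.1,0,0.05,0.119,0.246,0.1,0,0.05,0.119,0.246,0.1,0,0.05,0.119,0.246,0.1,0,0.05,0.119,0.246,0.1,0]
}}

```text
t: 2.65
tcp_pos: [0.683, 0.1516, 0.3034]
eef_rot: [[0.067, 0.998, -0.003], [0.998, -0.067, -0.001], [-0.001, -0.003, -1.0]]
force: [1.0, -0.1, 0.3]
grip_width: 0.0497
finger_force: 0.0
```

```bash
python3 - <<'E'
from h import *
f=grab_frame("wrist");P=pts(f);save(f,"w2.png");s=read_state();R=np.array(s["eef_rot"]);print(s["tcp_pos"],R.round(3).tolist())
for st,cc,m in blobs(f,(45,80,20),(90,255,255),(0,0,640,400),20):
    p=onplane(f,cc,.041)[0]; print("green",st,np.median(P[m],0),p,"tool delta",R.T@(p-s["tcp_pos"]))
E
```

```text
[0.68273066 0.15170175 0.30491447] [[0.067, 0.998, -0.0], [0.998, -0.067, -0.0], [-0.0, -0.0, -1.0]]
```

View pics/w2.png

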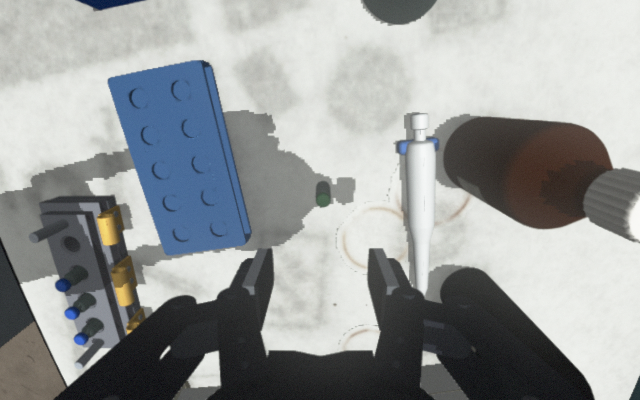

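The vial stands in the arm's shadow at about (323,190), with its cap at the lower end. The pipette at (418,200) is clear of the fingers.

```bash
python3 - <<'E'
from h import *
f=grab_frame("wrist");P=pts(f);s=read_state();R=np.array(s["eef_rot"])
k=np.zeros(P.shape[:2],bool);k[165:225,300:345]=1
for lo,hi in((.012,.03),(.03,.039),(.039,.05)):
    m=k&(P[...,2]>lo)&(P[...,2]<hi);q=P[m];print(lo,m.sum(),q.mean(0),q.min(0),q.max(0),np.argwhere(m).mean(0))
p=np.r_[(q[:,:2].min(0)+q[:,:2].max(0))/2,.195];print(p,R.T@(p-s["tcp_pos"]))
E
```

```text
0.012 88 [0.68520947 0.16359097 0.02225115] [0.67821208 0.15765083 0.01211308] [0.69138941 0.1654652  0.02993861] [187.80681818 322.69318182]
0.03 47 [0.68516494 0.162631   0.03322395] [0.67923651 0.15250397 0.03005467] [0.69087728 0.16487561 0.03899959] [192.29787234 322.80851064]
0.039 161 [0.68473485 0.15921658 0.04150569] [0.67921757 0.15288511 0.03934171] [0.69009325 0.16471705 0.04319564] [199.11180124 322.62732919]
[0.68465541 0.15880108 0.195     ] [0.00708829 0.00146223 0.1109973 ]
```

Request:
{"method": "drive_tool", "body": {
  "plan": [0.05,0.0072,0.0016,0.02,0,0.05,0.0072,0.0016,0.05,0,0.05,0.0072,0.0016,0.08,0,0.05,0.0072,0.0016,0.1,0,0.05,0.0072,0.0016,0.11,0,0.05,0.0072,0.0016,0.11,0,0.0,0.0072,0.0016,0.11,0,0.0,0.0072,0.0016,0.11,0,0.0,0.0072,0.0016,0.11,0,0.0,0.0072,0.0016,0.11,0,0.0,0.0072,0.0016,0.11,0,0.0,0.0072,0.0016,0.11,0]
}}

```text
t: 3.75
tcp_pos: [0.6863, 0.1604, 0.1977]
eef_rot: [[0.066, 0.998, 0.004], [0.998, -0.066, 0.001], [0.001, 0.004, -1.0]]
force: [-1.6, -0.1, 6.4]
grip_width: 0.0101
finger_force: 58.6
```

Request:
{"method": "drive_tool", "body": {
  "plan": [0.0,0,0,-0.03,0,0.0,0,0,-0.07,0,0.0,0,0,-0.1,0,0.0,0,0,-0.1,0,0.0,0,0,-0.1,0]
}}

```text
t: 4.17
tcp_pos: [0.6867, 0.1605, 0.2995]
eef_rot: [[0.066, 0.998, 0.008], [0.998, -0.066, 0.002], [0.002, 0.008, -1.0]]
force: [0.1, -0.1, -0.2]
grip_width: 0.0106
finger_force: 58.5
```

```bash
python3 - <<'E'
from h import *
f=grab_frame("wrist");P=pts(f);s=read_state();R=np.array(s["eef_rot"]);print(s["tcp_pos"],s["grip_width"],s["finger_force"])
save(dict(frame=cv2.resize(f["frame"][180:400,200:440],None,fx=3,fy=2.7)),"w3.png")
E
```

```text
[0.68557338 0.16026597 0.29672501] 0.010483481252297637 58.53501811623573
```

View pics/w3.png

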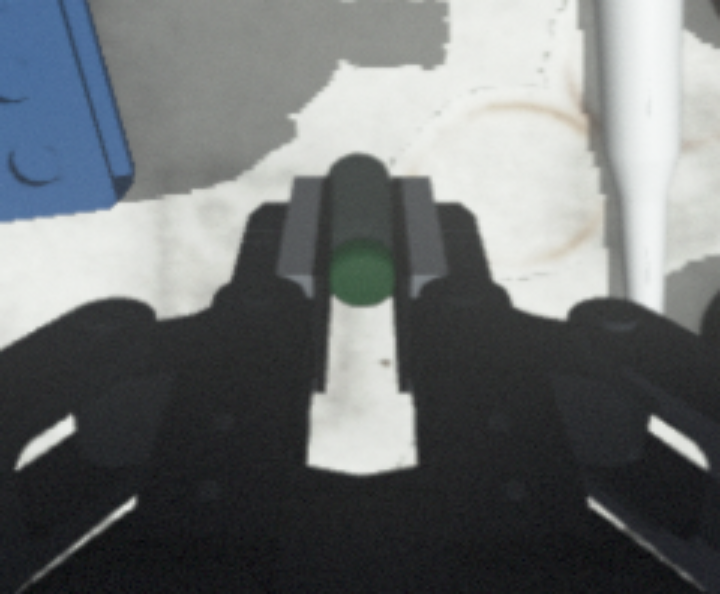

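The vial is held between the pads, green cap at (362,272) in the crop. Next I measure its cap centre relative to the TCP.

```bash
python3 - <<'E'
from h import *
f=grab_frame("wrist");P=pts(f);s=read_state();R=np.array(s["eef_rot"]);print(s["tcp_pos"],R.round(4).tolist())
T=(P-s["tcp_pos"])@R
hsv=cv2.cvtColor(f["frame"],cv2.COLOR_RGB2HSV)
for n,m in (("cap",cv2.inRange(hsv,(45,80,20),(90,255,255))>0),):
    m[:260]=0;m[:,:300]=0;m[:,345:]=0;q=T[m];print(n,m.sum(),np.argwhere(m).mean(0),q.min(0),q.max(0),q.mean(0))
k=np.zeros(P.shape[:2],bool);k[236:300,312:330]=1
for r in range(238,296,4):
    q=T[r,310:332]; q=q[abs(q[:,0])<.02]; print(r,q.mean(0).round(4) if len(q) else None)
E
```

```text
[0.68483314 0.1601345  0.29469872] [[0.0659, 0.9978, -0.0], [0.9978, -0.0659, 0.0], [0.0, -0.0, -1.0]]
cap 53 [283.20754717 317.43396226] [-0.0056963  -0.00404758  0.02962879] [0.07986498 0.00418499 0.15519467] [ 0.00030959 -0.00045296  0.15183135]
238 [0.0045 0.0006 0.1938]
242 [0.0037 0.0006 0.1899]
246 [0.0046 0.0012 0.1828]
250 [0.0046 0.0012 0.1779]
254 [0.0046 0.0011 0.1732]
258 [0.0044 0.0011 0.1689]
262 [0.0039 0.0011 0.1656]
266 [0.0028 0.0013 0.1636]
270 [0.0029 0.0011 0.1594]
274 [0.0031 0.0011 0.1554]
278 [0.0015 0.0011 0.1543]
282 [-0.0006  0.0011  0.1542]
286 [-0.0027  0.0011  0.154 ]
290 [-0.0051  0.0008  0.1541]
294 [-0.0085  0.0011  0.1558]
```

Request:
{"method": "drive_tool", "body": {
  "plan": [0.0,-0.1,-0.233,0,0,0.0,-0.1,-0.233,0,0,0.0,-0.1,-0.233,0,0,0.0,-0.1,-0.233,0,0,0.0,-0.1,-0.233,0,0,0.0,-0.1,-0.233,0,0,0.0,-0.1,-0.233,0,0,0.0,-0.1,-0.233,0,0,0.0,-0.1,-0.233,0,0,0.0,-0.1,-0.233,0,0]
}}

```text
t: 5.1
tcp_pos: [0.4473, 0.076, 0.2948]
eef_rot: [[0.066, 0.998, 0.001], [0.998, -0.066, 0.0], [0.0, 0.001, -1.0]]
force: [0.9, -0.3, 0.2]
grip_width: 0.0101
finger_force: 58.7
```

```bash
python3 - <<'E'
from h import *
f=grab_frame("wrist");P=pts(f);np.savez("w4",**f);save(f,"w4.png");s=read_state();R=np.array(s["eef_rot"]);p0=s["tcp_pos"];print(p0,R.round(4).tolist())
for st,c,m in blobs(f,(15,120,60),(35,255,255),(0,0,640,330),15):
    print("y",st,c.round(1),onplane(f,c,.014)[0],np.median(P[m],0),"tool",(R.T@(onplane(f,c,.014)[0]-p0)).round(4))
for st,c,m in blobs(f,(100,120,30),(125,255,255),(0,0,640,330),15):
    print("b",st,c.round(1),onplane(f,c,.055)[0],np.median(P[m],0))
E
```

```text
[0.44756665 0.07605576 0.29496868] [[0.0658, 0.9978, 0.0011], [0.9978, -0.0658, 0.0002], [0.0003, 0.0011, -1.0]]
y [362 108   7  33 125] [365.4 125.1] [0.48836305 0.13897149 0.014     ] [0.48525752 0.13986316 0.03595437] tool [0.0654 0.0363 0.281 ]
y [373 108   5  33  95] [375.4 125.1] [0.49654726 0.13849443 0.014     ] [0.49302484 0.13999816 0.03558325] tool [0.0655 0.0445 0.281 ]
y [312 135  14  14 152] [318.5 141.5] [0.4492826 0.1283151 0.014    ] [0.44927829 0.1283736  0.01357118] tool [ 0.0522 -0.002   0.281 ]
y [356 178   2   9  16] [356.6 181.9] [0.47964795 0.09179482 0.014     ] [0.47841452 0.09544851 0.02713741] tool [0.0177 0.0307 0.281 ]
y [361 180  14  42 372] [368.3 199.5] [0.48948038 0.07523095 0.014     ] [0.48618302 0.08260555 0.03643733] tool [0.0019 0.0416 0.281 ]
y [353 249   3   7  15] [354.4 252.1] [0.47568347 0.02465805 0.014     ] [0.47423299 0.03156305 0.02710503] tool [-0.0495  0.0311  0.281 ]
y [357 254  14  26 255] [364.6 264.7] [0.48492195 0.01074749 0.014     ] [0.48211658 0.02479649 0.03634423] tool [-0.0628  0.0413  0.281 ]
b [ 419    0   96  127 8112] [465.1  53.5] [0.54830603 0.18325412 0.055     ] [0.56299055 0.1899834  0.02401966]
b [312 182  15  15 171] [318.8 188.9] [0.44766803 0.09888302 0.055     ] [0.44769112 0.09910797 0.05576062]
b [312 220  14  14 147] [318.4 227.1] [0.44531644 0.06908532 0.055     ] [0.44545883 0.06949579 0.05554649]
```

View pics/w4.png

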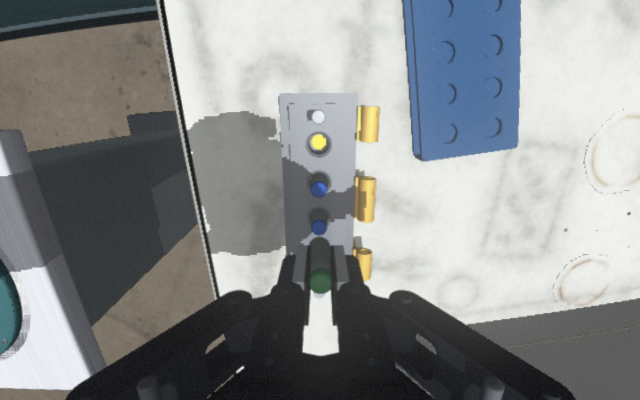

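The yellow dot is at (318,141) and the held vial at (320,265), aligned in the closing direction. I'll move over and insert.

Request:
{"method": "drive_tool", "body": {
  "plan": [0.0,0.03,-0.002,0,0,0.0,0.0532,-0.002,0,0,0.0,0.0532,-0.002,0.0,0,0.0,0.0532,-0.002,0.02,0,0.0,0.0532,-0.002,0.04,0,0.0,0.0532,-0.002,0.05,0,0.0,0.0532,-0.002,0.058,0,0.0,0.0532,-0.002,0.066,0,0.0,0.0532,-0.002,0.074,0,0.0,0.0532,-0.002,0.082,0,0.0,0.0532,-0.002,0.082,0,0.0,0.0532,-0.002,0.082,0]
}}

```text
t: 6.15
tcp_pos: [0.4484, 0.1291, 0.2127]
eef_rot: [[0.066, 0.998, 0.002], [0.998, -0.066, 0.001], [0.001, 0.002, -1.0]]
force: [3.5, 1.9, -1.6]
grip_width: 0.0103
finger_force: 58.6
```

Request:
{"method": "drive_tool", "body": {
  "plan": [0.035,0,0,0,0,0.035,0,0,0,0,0.035,0,0,0,0,0.035,0,0,0,0,0.035,0,0,-0.03,0,0.035,0,0,-0.07,0,0.035,-0.03,0,-0.11,0,0.06,-0.06,0,-0.12,0,0.06,-0.06,0,-0.12,0,0.06,-0.06,0,-0.12,0]
}}

```text
t: 6.98
tcp_pos: [0.4438, 0.068, 0.3343]
eef_rot: [[0.069, 0.998, 0.003], [0.998, -0.069, 0.0], [0.001, 0.003, -1.0]]
force: [-0.8, 1.1, -0.4]
grip_width: 0.0598
finger_force: 0.0
```

```bash
python3 - <<'E'
from h import *
f=grab_frame("wrist");P=pts(f);np.savez("w5",**f);save(f,"w5.png");s=read_state();p0=s["tcp_pos"];print(p0,np.array(s["eef_rot"]).round(4).tolist())
for n,lo,hi,z in (("g",(45,80,20),(90,255,255),.056),("b",(100,120,30),(125,255,255),.056),("y",(15,120,60),(35,255,255),.036)):
  for st,c,m in blobs(f,lo,hi,(0,0,640,300),10): print(n,st,c.round(1),onplane(f,c,z)[0].round(4),np.median(P[m],0).round(4))
f=grab_frame("top");P=pts(f)
for st,c,m in blobs(f,(105,150,120),(125,255,255),(195,150,235,230),100): print("lid",st,c,np.median(P[m],0))
E
```

```text
[0.4432811  0.06865208 0.3328197 ] [[0.068, 0.9977, 0.0004], [0.9977, -0.068, 0.0005], [0.0005, 0.0004, -1.0]]
g [313 126  14  14 143] [319.5 132.6] [0.448  0.1277 0.056 ] [0.448  0.1277 0.0556]
g [  5 212   4   6  10] [  6.6 214.7] [0.15   0.0771 0.056 ] [0.0879 0.0626 0.0044]
g [ 19 229   7   7  15] [ 21.8 231.5] [0.1593 0.0595 0.056 ] [0.0983 0.0412 0.0037]
b [ 411    0   71  105 4415] [446.7  42.7] [0.5491 0.1884 0.056 ] [0.5627 0.1962 0.024 ]
b [478   0   4  10  14] [479.4   4. ] [0.5729 0.214  0.056 ] [0.589  0.2232 0.0238]
b [479  14   4   3  10] [480.4  14.9] [0.5741 0.2065 0.056 ] [0.5902 0.214  0.0244]
b [638  38   2   9  10] [638.8  41.9] [0.7083 0.1848 0.056 ] [0.7554 0.1919 0.0105]
b [421  82   3   8  10] [421.8  86.1] [0.5305 0.1581 0.056 ] [0.5411 0.1591 0.024 ]
b [435  97   5   5  12] [437.4  98.4] [0.5433 0.1481 0.056 ] [0.5554 0.1486 0.0245]
b [315 161  13  14 139] [320.8 167.3] [0.4471 0.0991 0.056 ] [0.4471 0.0991 0.0555]
b [316 196  11  11  78] [320.6 201.1] [0.4448 0.0694 0.056 ] [0.4447 0.0692 0.0555]
b [316 227  12  12 105] [321.1 232.6] [0.4432 0.0397 0.056 ] [0.4432 0.0396 0.0557]
y [358  98   6  28 100] [361.  112.2] [0.4848 0.1409 0.036 ] [0.4849 0.1406 0.0359]
y [367  98   5  28  75] [369.4 112.1] [0.4921 0.1404 0.036 ] [0.4923 0.1397 0.0359]
y [353 160   2   8  11] [353.7 163.8] [0.4768 0.0963 0.036 ] [0.478  0.0942 0.027 ]
y [356 160  13  38 363] [362.5 179.3] [0.4844 0.0813 0.036 ] [0.4841 0.081  0.0363]
y [353 171   3  12  26] [354.  177.2] [0.4766 0.0838 0.036 ] [0.4776 0.0812 0.0269]
y [352 224   2  16  31] [352.5 231.3] [0.4733 0.0301 0.036 ] [0.4739 0.0266 0.0272]
y [355 227  11  23 226] [360.3 238.1] [0.4807 0.0223 0.036 ] [0.4805 0.0222 0.0363]
lid [205 160  22  58 957] [215.92998955 188.89341693] [0.58667271 0.34969424 0.04047743]
```

View pics/w5.png

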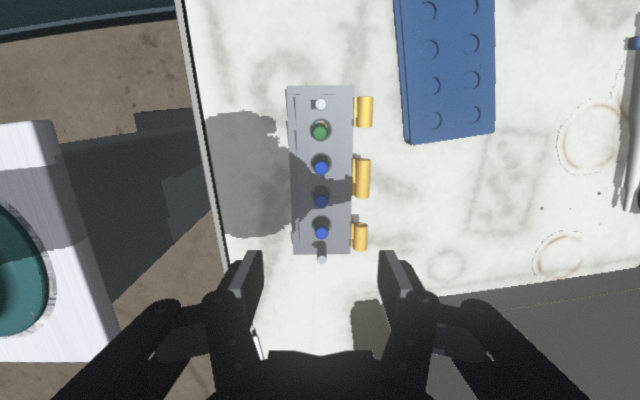

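The spare vial is seated: its green cap at (320,132) is at the same height (z 0.0556) as the blue ones. Now to the lid.

Request:
{"method": "drive_tool", "body": {
  "plan": [0.06,0.3,0.192,-0.02,-1.7,0.06,0.3,0.192,-0.02,-1.7,0.06,0.3,0.192,-0.02,-1.7,0.06,0.3,0.192,-0.02,-1.7,0.06,0.3,0.192,-0.02,-1.7,0.06,0.3,0.192,-0.02,-1.7,0.06,0.3,0.192,-0.02,-1.7,0.06,0.3,0.192,-0.02,-1.7,0.06,0.3,0.192,-0.02,-1.7,0.06,0.3,0.192,-0.02,-1.7,0.06,0.3,0.192,-0.02,-1.7,0.06,0.3,0.192,-0.02,-1.7,0.06,0.3,0.192,-0.02,-1.7,0.06,0.3,0.192,-0.02,-1.7,0.06,0.3,0.192,-0.02,-1.7,0.06,0.3,0.192,-0.02,-1.7,0.06,0.3,0.192,-0.02,-1.7]
}}

```text
t: 8.5
tcp_pos: [0.6543, 0.3565, 0.351]
eef_rot: [[-0.998, -0.062, -0.002], [-0.062, 0.998, -0.001], [0.002, -0.001, -1.0]]
force: [0.4, 0.8, 0.3]
grip_width: 0.0602
finger_force: 0.0
```

```bash
cat >> h.py <<'E'
def rect(P,mask,lo,hi):
    q=P[mask&(P[...,2]>lo)&(P[...,2]<hi)]
    (c,wh,a)=cv2.minAreaRect((q[:,:2]*1000).astype(np.float32))
    if wh[0]>wh[1]: a+=90   # a = direction of short side
    return np.array(c)/1000,np.round(wh,1),a,np.median(q[:,2]),len(q)
E
python3 - <<'E'
from h import *
for n in("w4","w5"):
    f=dict(np.load(n+".npz"));P=pts(f);k=np.zeros(P.shape[:2],bool);k[85:(255 if n=="w5" else 240),275:356]=1
    print("block",rect(P,k,.030,.037)); print("ledge+",rect(P,k,.02,.037))
f=grab_frame("wrist");P=pts(f);np.savez("w6",**f);save(f,"w6.png");s=read_state();R=np.array(s["eef_rot"]);p0=s["tcp_pos"];print(p0,R.round(4).tolist())
k=np.ones(P.shape[:2],bool);k[330:]=0
near=(abs(P[...,0]-.586)<.12)&(abs(P[...,1]-.35)<.06)&k
hsv=cv2.cvtColor(f["frame"],cv2.COLOR_RGB2HSV);blue=cv2.inRange(hsv,(100,120,30),(125,255,255))>0
r=rect(P,near&blue,.036,.046);print("lid",r);g=rect(P,near,.062,.075);print("grip",g)
for st,c,m in blobs(f,(15,120,60),(35,255,255),(0,0,640,330),15): print("y",st,c,np.median(P[m],0))
E
```

```text
block (array([0.44775482, 0.10315796]), array([109.6,  44.2]), 176.2857208251953, np.float64(0.033020002079881955), 6349)
ledge+ (array([0.44811325, 0.10480653]), array([122.9,  60.8]), 176.50823211669922, np.float64(0.03253918991679344), 9605)
block (array([0.45215762, 0.0832194 ]), array([149.4,  55.3]), 176.48190307617188, np.float64(0.03302262086780916), 6289)
ledge+ (array([0.44833951, 0.08311863]), array([166.5,  63.8]), 176.4131622314453, np.float64(0.032469661776696246), 9747)
[0.6544833  0.35628305 0.35145327] [[-0.9981, -0.0622, -0.0016], [-0.0622, 0.9981, -0.0007], [0.0017, -0.0006, -1.0]]
lid (array([0.58795734, 0.35684454]), array([161.3,  56.4]), 93.78397631645203, np.float64(0.04008195410221482), 9436)
grip (array([0.5878551 , 0.35738165]), array([79.2, 14.1]), 93.84470295906067, np.float64(0.06778654553108032), 1649)
y [72  0 33  4 88] [90.375       0.98863636] [0.49456928 0.14842385 0.03344195]
```

View pics/w6.png

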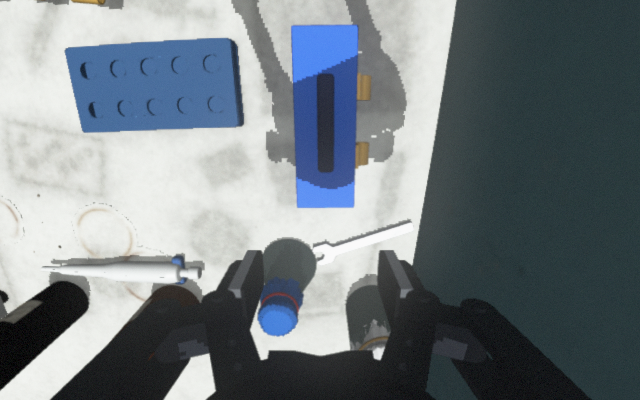

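The lid is at (325,116), the grip ridge at (325,122) and its knuckles on the right; the flask at (290,260) is clear. I'll descend onto the ridge and grip it.

Request:
{"method": "drive_tool", "body": {
  "plan": [0.06,0.03,0.005,0.0,-0.004,0.06,0.066,0.005,0.0,-0.004,0.06,0.066,0.005,0.03,-0.004,0.06,0.066,0.005,0.06,-0.004,0.06,0.066,0.005,0.09,-0.004,0.06,0.066,0.005,0.115,-0.004,0.06,0.066,0.005,0.128,-0.004,0.06,0.066,0.005,0.133,-0.004,0.06,0.066,0.005,0.133,-0.004,0.06,0.066,0.005,0.133,-0.004,0.0,0.066,0.005,0.133,-0.004,0.0,0.066,0.005,0.133,-0.004,0.0,0.066,0.005,0.133,-0.004,0.0,0.066,0.005,0.133,-0.004,0.0,0.066,0.005,0.133,-0.004,0.0,0.066,0.005,0.133,-0.004,0.0,0.066,0.005,0.133,-0.004]
}}

```text
t: 9.97
tcp_pos: [0.5893, 0.3567, 0.2211]
eef_rot: [[-0.998, -0.067, 0.002], [-0.067, 0.998, 0.001], [-0.002, 0.001, -1.0]]
force: [-0.3, -2.2, 5.1]
grip_width: 0.0126
finger_force: 60.0
```

Request:
{"method": "drive_tool", "body": {
  "plan": [0.0,0,0,-0.03,0,0.0,0,0,-0.07,0,0.0,0,0,-0.11,0,0.0,0,0,-0.13,0,0.0,0,0,-0.13,0,0.0,0,0,-0.13,0]
}}

```text
t: 10.47
tcp_pos: [0.589, 0.3568, 0.3512]
eef_rot: [[-0.998, -0.067, 0.003], [-0.067, 0.998, 0.001], [-0.003, 0.001, -1.0]]
force: [-0.5, -0.1, -2.4]
grip_width: 0.013
finger_force: 59.1
```

```bash
python3 - <<'E'
from h import *
f=grab_frame("wrist");P=pts(f);np.savez("w7",**f);save(f,"w7.png");s=read_state();R=np.array(s["eef_rot"]);p0=s["tcp_pos"];print(p0,R.round(4).tolist(),s["force"],s["wrist_torque"],s["grip_width"])
T=(P-p0)@R
hsv=cv2.cvtColor(f["frame"],cv2.COLOR_RGB2HSV);blue=(cv2.inRange(hsv,(100,120,30),(125,255,255))>0)
m=blue&(T[...,2]>.165)&(T[...,2]<.195)&(abs(T[...,1])<.05)&(abs(T[...,0])<.1)
q=T[m];print(m.sum(),q.min(0),q.max(0),q.mean(0));A=np.c_[q[:,:2],np.ones(len(q))];print("plane",np.linalg.lstsq(A,q[:,2],rcond=None)[0])
(c,wh,a)=cv2.minAreaRect((q[:,:2]*1000).astype(np.float32));print(c,wh,a)
for lo in (.0,.02,.04,.06):
    k=m&(T[...,0]>lo)&(T[...,0]<lo+.02);print(lo,T[k][:,1].min(),T[k][:,1].max())
k=(T[...,2]>.19)&(T[...,2]<.225)
for st,c,mm in blobs(f,(15,120,40),(35,255,255),(0,0,640,400),15): print("y",st,c,np.median(T[mm],0),T[mm].min(0),T[mm].max(0))
E
```

```text
[0.5882899  0.35629453 0.34858291] [[-0.9977, -0.0671, -0.0013], [-0.0671, 0.9977, -0.0007], [0.0014, -0.0006, -1.0]] [ 0.25468477 -0.67854037 -2.89986058] [ 0.00733978  0.00948832 -0.01200886] 0.012767245429210473
15262 [-0.07430723 -0.02677539  0.16572518] [0.08087735 0.03228398 0.19341449] [0.04164331 0.00128622 0.17855142]
plane [0.00144739 0.00179738 0.17848883]
(3.2748489379882812, 2.730785369873047) (59.058719635009766, 155.16128540039062) 89.94518280029297
0.0 -0.026492314072143378 0.029010989790049437
0.02 -0.02665778616707846 0.029160158430888736
0.04 -0.026623244510431743 0.029252141405591136
0.06 -0.026670214154590543 0.02953323308885516
y [  0  53  72  19 755] [33.6410596 61.4794702] [ 0.12259264 -0.26215047  0.31399038] [ 0.07816452 -0.31614095  0.0294367 ] [0.13643385 0.00120653 0.35136678]
y [ 75  59  50  19 570] [94.21052632 67.59649123] [ 0.1146898  -0.20316991  0.313925  ] [ 0.07816452 -0.22089744  0.0294367 ] [0.12371733 0.00120653 0.34588359]
y [369 261  16  30 379] [376.96042216 275.05804749] [-0.03010017  0.04014208  0.20600065] [-0.04396342  0.00120653  0.0294367 ] [0.07816452 0.04559404 0.20891754]
```

View pics/w7.png

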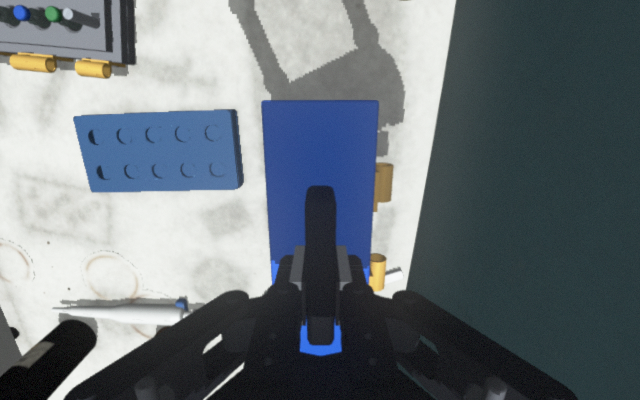

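The lid is held square to the tool, its ridge at (320,260) and knuckles on the right. Next I carry it over the box with the turn.

Request:
{"method": "drive_tool", "body": {
  "plan": [0.0,0.161,-0.2625,0,1.701,0.0,0.161,-0.2625,0,1.701,0.0,0.161,-0.2625,0,1.701,0.0,0.161,-0.2625,0,1.701,0.0,0.161,-0.2625,0,1.701,0.0,0.161,-0.2625,0,1.701,0.0,0.161,-0.2625,0,1.701,0.0,0.161,-0.2625,0,1.701,0.0,0.161,-0.2625,0,1.701,0.0,0.161,-0.2625,0,1.701,0.0,0.161,-0.2625,0,1.701,0.0,0.161,-0.2625,0,1.701,0.0,0.161,-0.2625,0,1.701,0.0,0.161,-0.2625,0,1.701,0.0,0.161,-0.2625,0,1.701,0.0,0.161,-0.2625,0,1.701,0.0,0.161,-0.2625,0,1.701,0.0,0.161,-0.2625,0,1.701]
}}

```text
t: 12.02
tcp_pos: [0.4454, 0.0838, 0.3487]
eef_rot: [[0.062, 0.998, -0.002], [0.998, -0.062, -0.0], [-0.0, -0.002, -1.0]]
force: [0.6, 0.8, -0.9]
grip_width: 0.0123
finger_force: 59.3
```

```bash
python3 - <<'E'
from h import *
f=grab_frame("wrist");P=pts(f);np.savez("w8",**f);save(f,"w8.png");s=read_state();R=np.array(s["eef_rot"]);p0=s["tcp_pos"];print(p0,R.round(4).tolist(),s["force"],s["wrist_torque"],s["grip_width"])
T=(P-p0)@R
hsv=cv2.cvtColor(f["frame"],cv2.COLOR_RGB2HSV);blue=(cv2.inRange(hsv,(100,120,30),(125,255,255))>0)
m=blue&(T[...,2]>.165)&(T[...,2]<.195)&(abs(T[...,1])<.05)&(abs(T[...,0])<.1)
for lo in (.02,.06):
    k=m&(T[...,0]>lo)&(T[...,0]<lo+.02);print(lo,T[k].min(0),T[k].max(0))
for st,c,mm in blobs(f,(12,120,40),(35,255,255),(0,0,640,400),15):
    mm&=T[...,2]>.1; print("y",st,c.round(1),np.median(T[mm],0).round(4),T[mm].min(0).round(4),T[mm].max(0).round(4))
E
```

```text
[0.44555574 0.08385571 0.34904666] [[0.0618, 0.9981, -0.0012], [0.9981, -0.0618, -0.0001], [-0.0002, -0.0012, -1.0]] [-0.73761322 -0.47361042 -1.28248855] [-0.01847332  0.03159095  0.00469375] 0.012711621806238579
0.02 [ 0.02000092 -0.02896125  0.16519085] [0.03999519 0.02713249 0.18327063]
0.06 [ 0.06000019 -0.02917072  0.17884839] [0.07970471 0.02733469 0.18362161]
y [370 261  15  30 366] [376.9 275.2] [-0.0283  0.038   0.2091] [-0.0414  0.0301  0.1907] [-0.0189  0.0433  0.2119]
```

View pics/w8.png

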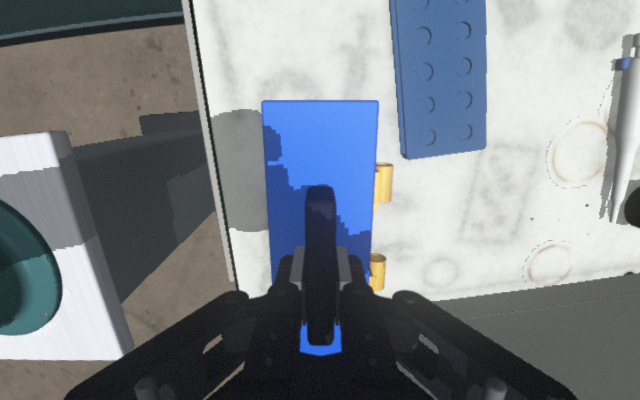

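The lid hangs over the box with its knuckles towards +x, at (384,182) and (377,272); the box is hidden beneath it. I'll lower to just above the knuckles and look again.

Request:
{"method": "drive_tool", "body": {
  "plan": [0.0,0,0.001,0.02,0,0.0,0,0.001,0.04,0,0.0,0,0.001,0.055,0,0.0,0,0.001,0.07,0,0.0,0,0.001,0.08,0,0.0,0,0.001,0.082,0,0.0,0,0.001,0.082,0,0.0,0,0.001,0.082,0]
}}

```text
t: 12.73
tcp_pos: [0.4472, 0.0839, 0.2683]
eef_rot: [[0.063, 0.998, 0.001], [0.998, -0.063, 0.0], [0.0, 0.001, -1.0]]
force: [0.9, -0.3, -1.8]
grip_width: 0.0125
finger_force: 59.3
```

```bash
python3 - <<'E'
from h import *
f=grab_frame("wrist");P=pts(f);np.savez("w9",**f);s=read_state();R=np.array(s["eef_rot"]);p0=s["tcp_pos"];print(p0,R.round(4).tolist(),s["force"],s["wrist_torque"],s["grip_width"])
save(dict(frame=cv2.resize(f["frame"][80:310,240:420],None,fx=3.2,fy=2.6)),"w9.png")
T=(P-p0)@R
for st,c,mm in blobs(f,(12,120,40),(35,255,255),(0,0,640,400),10):
    mm&=T[...,2]>.1; print("y",st,c.round(1),np.median(T[mm],0).round(4),T[mm].min(0).round(4),T[mm].max(0).round(4))
E
```

```text
[0.44736263 0.08386298 0.26866441] [[0.0628, 0.998, 0.0017], [0.998, -0.0628, 0.0002], [0.0003, 0.0017, -1.0]] [ 0.32827844 -0.58752615 -1.24738328] [ 0.02364392  0.01574305 -0.02750596] 0.012650900531885303
y [372 225   8  20  79] [375.5 235.9] [-0.0117  0.0399  0.2323] [-0.0177  0.0373  0.2307] [-0.0024  0.0424  0.235 ]
y [369 261  16  33 376] [376.9 275.5] [-0.0286  0.038   0.2091] [-0.0611  0.0297  0.1899] [-0.019   0.0434  0.2337]
```

View pics/w9.png

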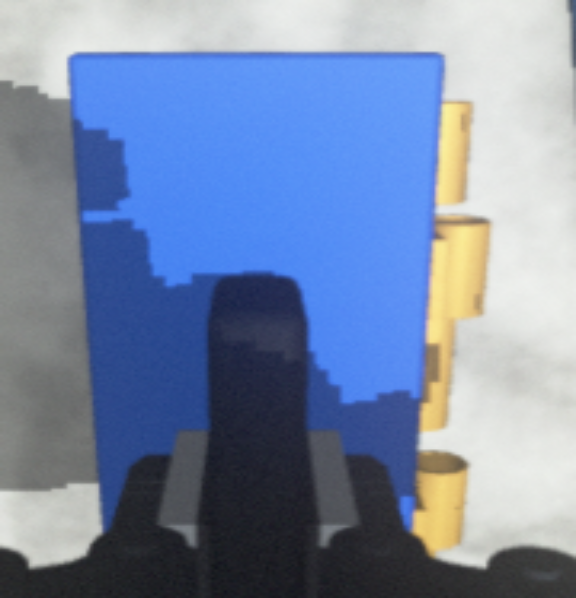

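Now both sets of knuckles show: the box's at crop (457,150) and (437,390), the lid's at (465,265) and (440,500). I'll compare their edges by depth.

```bash
python3 - <<'E'
from h import *
f=dict(np.load("w9.npz"));P=pts(f);p0=np.array([0.44736263,0.08386298,0.26866441]);R=np.array([[0.0628,0.998,0.0017],[0.998,-0.0628,0.0002],[0.0003,0.0017,-1.0]])
T=(P-p0)@R;hsv=cv2.cvtColor(f["frame"],cv2.COLOR_RGB2HSV)
gold=cv2.inRange(hsv,(8,60,30),(40,255,255))>0
k=np.zeros_like(gold);k[100:310,360:400]=1
for n,zl,zh,xl,xh in(("box+60",.225,.243,.03,.09),("box0",.225,.243,-.03,.03),("lid+",.195,.219,.0,.06),("lid-",.195,.219,-.06,-.005)):
    m=k&(T[...,2]>zl)&(T[...,2]<zh)&(T[...,0]>xl)&(T[...,0]<xh)&(gold|(T[...,1]>.036))
    q=T[m]
    if len(q)==0: print(n,0);continue
    print(n,len(q),"x",np.percentile(q[:,0],[1,50,99]).round(4),"y",np.percentile(q[:,1],[1,50,99]).round(4),"z",np.percentile(q[:,2],[1,50,99]).round(4))
    rows=np.unique(np.argwhere(m)[:,0]);ye=[T[r][m[r]][:,1].max() for r in rows];print("   rows",rows.min(),rows.max(),"edge y median",np.median(ye).round(4))
    top=q[q[:,2]<np.percentile(q[:,2],15)];print("   top ridge y",np.median(top[:,1]).round(4))
E
```

```text
box+60 372 x [0.0468 0.0599 0.0719] y [0.0366 0.0398 0.0438] z [0.2304 0.2324 0.2393]
   rows 119 158 edge y median 0.0431
   top ridge y 0.0378
box0 329 x [-0.0181 -0.0024  0.0149] y [0.0372 0.0406 0.0442] z [0.2307 0.2326 0.2362]
   rows 202 245 edge y median 0.0436
   top ridge y 0.0381
lid+ 484 x [0.0233 0.0357 0.0459] y [0.0337 0.0391 0.0437] z [0.2066 0.2093 0.2177]
   rows 163 202 edge y median 0.0434
   top ridge y 0.0378
lid- 440 x [-0.0419 -0.0278 -0.0191] y [0.033  0.0388 0.0439] z [0.2077 0.2094 0.2185]
   rows 255 291 edge y median 0.0435
   top ridge y 0.0373
```

Request:
{"method": "drive_tool", "body": {
  "plan": [0.0,-0.0022,0,0.0,0,0.0,-0.0022,0,0.003,0,0.0,-0.0022,0,0.006,0,0.0,-0.0022,0,0.009,0,0.0,-0.0022,0,0.012,0,0.0,-0.0022,0,0.014,0,0.0,-0.0022,0,0.016,0,0.0,-0.0022,0,0.016,0]
}}

```text
t: 13.45
tcp_pos: [0.4463, 0.0816, 0.251]
eef_rot: [[0.063, 0.998, -0.001], [0.998, -0.063, -0.0], [-0.0, -0.001, -1.0]]
force: [-0.2, -0.3, -2.4]
grip_width: 0.0124
finger_force: 59.3
```

Request:
{"method": "drive_tool", "body": {
  "plan": [0.0,0,0,0.002,0,0.0,0,0,0.004,0,0.0,0,0,0.006,0,0.0,0,0,0.007,0,0.0,0,0,0.008,0,0.0,0,0,0.008,0,0.0,0,0,0.008,0]
}}

```text
t: 14.03
tcp_pos: [0.4468, 0.0817, 0.2451]
eef_rot: [[0.063, 0.998, -0.0], [0.998, -0.063, 0.0], [0.0, -0.0, -1.0]]
force: [-5.7, 0.3, 11.7]
grip_width: 0.013
finger_force: 61.2
```

Request:
{"method": "drive_tool", "body": {
  "plan": [0.0,0,0,0.001,0,0.0,0,0,0.002,0,0.0,0,0,0.002,0,0.0,0,0,0.002,0]
}}

```text
t: 14.37
tcp_pos: [0.447, 0.0817, 0.2451]
eef_rot: [[0.063, 0.998, -0.001], [0.998, -0.063, -0.0], [-0.0, -0.001, -1.0]]
force: [-12.7, -1.6, 26.9]
grip_width: 0.0127
finger_force: 63.4
```

```bash
python3 - <<'E'
from h import *
f=grab_frame("wrist");P=pts(f);s=read_state();R=np.array(s["eef_rot"]);p0=s["tcp_pos"];print(p0,R.round(4).tolist(),s["force"],s["wrist_torque"],s["grip_width"])
save(dict(frame=cv2.resize(f["frame"][80:310,240:420],None,fx=3.2,fy=2.6)),"w10.png");np.savez("w10",**f)
T=(P-p0)@R;hsv=cv2.cvtColor(f["frame"],cv2.COLOR_RGB2HSV)
m=(cv2.inRange(hsv,(8,60,30),(40,255,255))>0);m[:100]=0;m[310:]=0;m[:,:360]=0;m[:,400:]=0
m&=(T[...,2]>.19)&(T[...,2]<.23)
for a in range(-44,76,6):
    q=T[m&(T[...,0]>a/1e3)&(T[...,0]<a/1e3+.006)]
    if len(q)>8: print(a,len(q),"top z",np.percentile(q[:,2],5).round(4),"edge y",np.percentile(q[:,1],98).round(4))
A=T[100:200,265:370].reshape(-1,3);A=A[(A[:,2]>.17)&(A[:,2]<.19)];B=np.linalg.lstsq(np.c_[A[:,:2],np.ones(len(A))],A[:,2],rcond=None)[0];print("lid plane tool",B)
E
```

```text
[0.44697024 0.08171219 0.24506246] [[0.0628, 0.998, -0.0007], [0.998, -0.0628, -0.0001], [-0.0001, -0.0007, -1.0]] [-12.71431862  -1.47291128  27.67068763] [-3.46933372e-01  2.01474569e+00  6.57973153e-04] 0.012761504450700041
-44 61 top z 0.2073 edge y 0.0438
-38 95 top z 0.2076 edge y 0.044
-32 100 top z 0.2071 edge y 0.0437
-26 189 top z 0.1909 edge y 0.0439
-20 85 top z 0.1921 edge y 0.0442
-14 125 top z 0.2074 edge y 0.0436
-8 135 top z 0.2074 edge y 0.0438
-2 132 top z 0.2077 edge y 0.0438
4 131 top z 0.2075 edge y 0.0439
10 136 top z 0.2074 edge y 0.044
16 115 top z 0.2077 edge y 0.0436
22 129 top z 0.1903 edge y 0.0439
28 164 top z 0.1907 edge y 0.044
34 154 top z 0.1908 edge y 0.0436
40 207 top z 0.1906 edge y 0.0438
46 84 top z 0.2077 edge y 0.0439
52 175 top z 0.2076 edge y 0.0441
58 183 top z 0.2074 edge y 0.0441
64 191 top z 0.2073 edge y 0.0439
70 144 top z 0.2077 edge y 0.0443
lid plane tool [0.00738489 0.00356599 0.18037344]
```

View pics/w10.png

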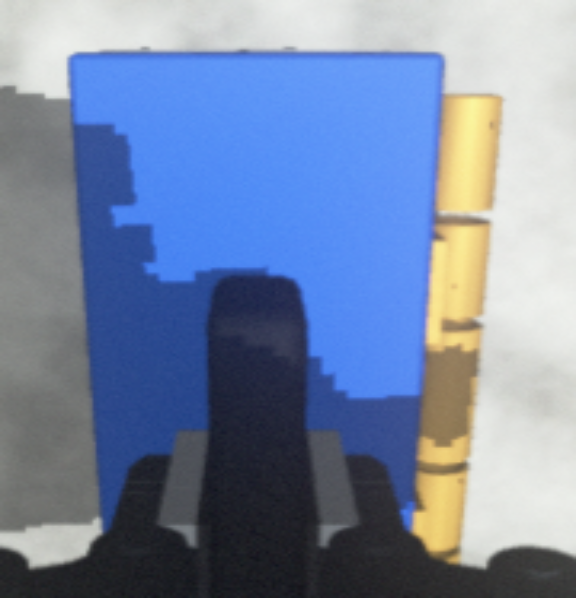

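The knuckles lie in one line: tops within 0.3 mm, edges within 0.5 mm, gaps even. The lid is against its stop at 27 N. I'll hold briefly, then hand in.

Request:
{"method": "drive_tool", "body": {
  "plan": [0.0,0,0,-0.0005,0,0.0,0,0,-0.0005,0,0.0,0,0,-0.0005,0,0.0,0,0,-0.0005,0,0.0,0,0,-0.0005,0,0.0,0,0,-0.0005,0]
}}

```text
t: 14.92
tcp_pos: [0.4469, 0.0817, 0.245]
eef_rot: [[0.063, 0.998, -0.0], [0.998, -0.063, -0.0], [-0.0, -0.0, -1.0]]
force: [-10.7, -1.7, 23.9]
grip_width: 0.0128
finger_force: 63.0
```

```bash
python3 - <<'E'
from h import *
s=read_state();print(s["tcp_pos"],s["force"],s["finger_force"])
if s["tcp_pos"][2]<.2456 and s["force"][2]>9: print(finish_job())
E
```

```text
[0.44691512 0.08169618 0.24504819] [-10.65392527  -1.68839073  23.91800851] 63.027125000953674
the job is handed in; nothing more can be done
None
```

The job is handed in, but no verdict came back: the spare vial is seated in the empty pocket, and the lid is held down on the box at about 24 N with the knuckles in line to within about 0.5 mm; the lifters' travel was not read directly.

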